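# Load a cast cuff into the blasting cabinet and select the first grit tank

### The arm

A 6-joint arm with a two-finger parallel gripper is mounted at the origin on the work surface. World frame = base frame: x ahead of the robot, y to its left, z up, the work surface at z = 0. Lengths are in m, angles in degrees, forces in N, time in s.
With the tool pointing down it reaches from about 0.4 to 0.825 m from the base axis. Payload 7 kg.
Tool frame: the origin (TCP) lies midway between the tips of the shut fingers; the grasp point (between the pads) lies 19 mm behind it; z points along the fingers, y is the line along which they close (so a half turn about z gives the same grasp; the last joint's range is limited). The gripper opens to 88 mm and grips with 3 to 60 N. Pads are 19 mm wide; open, the fingers measure 130 mm over their backs; the gripper's body (78 mm by 193 mm) begins 47 mm behind the grasp point.
Start: joints at [84.46, 20.546, 0.682, 0, -70.136, -16.507], TCP at [0.253, 0.626, 0.227] pointing down, gripper open.
Joint ranges: [-176.03, 176.03], [-82.01, 121.73], [-58.28, 71.71], [-173.87, 95.51], [-174.79, -0.11], [-173.66, 173.66]. Speed limits (degrees/s): [136.94, 136.94, 172.46, 180, 180, 180].

### API

Orientations are given as [roll, pitch, yaw] about the fixed x, y, z axes, in that order (R = Rz(yaw) Ry(pitch) Rx(roll)).
In Python, from plant import ctrl gives the robot as it stands.
- The arm moves only by the tool arm_command, never from a script. Its argument "steps" is a list of rows, each an object with "translation": the shift along the tool's x, y, z in mm, a list of three; "rotation": the turn, a rotation vector about the tool's x, y, z in units of 5 degrees (1.0 is 5 degrees), a list of three; "claw": the finger opening in mm, from 0 to 87.6. In form: [{"translation": [x, y, z], "rotation": [rx, ry, rz], "claw": claw}, ...]. A call has 1 to 5 rows; each row is the pose to reach, as a shift and turn from the pose commanded when the call began, along the tool's axes at that moment; what a row does not reach only later rows make up. A row lasts 1/10 s, in which the tool goes at most 50 mm and 8.59 degrees, less where a joint would pass 70% of its speed; a pose out of reach is approached as far as the arm can. A call with a gripper value outside its range is refused whole. The fingers move at their own pace and stop on an object; the grip force is fixed at half the most. Time passes only in rows, so rows that repeat a pose let the fingers close. It gives the time, the measured TCP pose, the force, the opening and the grip force at its end, in the units of the state.
- ctrl.get_obs(): the state, without advancing time (a new reading comes with each control period).
- ctrl.snapshot(name): name is "scene" or "top" or "wrist"; returns (picture, depth): 384x512x3 uint8, red, green, blue; 384x512 float32, m along the optical axis (not along the pixel's ray), 0 where there is no reading.
- ctrl.calibration(name): a dict with "vertical_fov" (degrees; the focal length in pixels is half the picture's height over the tangent of half this angle, whatever the lens; pixels are square), "cx", "cy" (the principal point, pixels), "rvec" (rotation vector, rad) and "tvec" (3), from world to camera coordinates, as OpenCV has them; the wrist camera has in their place "hand_eye" (4x4, takes a point from camera to tool coordinates, whose origin is the TCP and whose axes are the flange's). Camera axes: x right, y down, z forward; pixel columns grow to the right and rows downward; lengths in m; the calibration is good to about 2 mm. A picture is of the moment at which its call begins: read the wrist's pose just before it. calibration takes no time and is no camera call.
- ctrl.close_job(): hands the job in; it is judged then, once.
The state is a dict: "clock": time; "joint_pos": joint angles; "qvel": joint speeds; "tau": joint torques, N m; "tool_pos": TCP position; "orientation": TCP orientation; "force": force on the tool from outside, world axes, zero at the start; "moment": the same for the moment, N m; "opening": finger opening in m; "gripper_force": force on a finger pad.
Only numpy, scipy, OpenCV 4.12 (cv2) and the standard library are available. Lean on these libraries where they do the work, as an engineer would, in place of code of your own. Each camera call takes 0.05 s, during which the arm holds its last target. There are 200 camera calls.

### The job

Put the cast cuff bracelet into the blasting cabinet by pushing it through the sprung loading flap, and let the flap shut behind it. Then push the selector knob in and turn it clockwise one step, from off to the single-bar mark, and let it spring back out locked there. Leave the other things on the bench where they are.

Things in the scene. Friction and masses are not known exactly. Their poses are not given: they have to be found in the camera images.
- cuff_mid (a point): Cast brass cuff bracelet, a C-shaped band standing like an arch on its two ends, gap down. Point: middle of the hollow arch, 31 mm above the bench (arch 62 mm high, 75 mm wide along y). x runs across the band (28 mm wide, 5.5 mm thick): pinch it across x at the crown from above. Ends: 9 mm beads, 45 mm apart. About 0.19 kg. It stands left or right of the cabinet, the jar on the other side.
- blaster: White blasting cabinet, fixed, 380 deep (x) x 380 wide x 325 mm high, two tanks on the roof. Origin: centre of its underside; x points from front to back. Front wall 125 mm high with two closed arm ports; above it a panel slopes back at 35 degrees, with loading flap (left, +y), selector knob (right) and a window higher up. Inside it is empty, its floor 20 mm above the bench.
- port_mid (a point): Centre of the loading port, in the outer face of the sloping panel. x points up the slope, y left, z straight out of the panel. The port is 96 mm along x, 120 mm along y; the panel is 4 mm thick, the space behind is free for more than 95 mm. Nothing stands up from the panel there but a 6 mm hinge barrel along the upper edge.
- flap (a joint): Steel flap filling the loading port, hinged along the port's upper edge. Rad: 0 shut, grows as it swings inwards, up to 1.5. A spring shuts it: about 1 N at its middle starts it, about 4 N holds it at 1 rad. A thing pushed in must drop clear before it can shut (the cabinet floor is over 100 mm below).
- selector_seat (a point): Point on the sloping panel's outer face under the selector, on the knob's axis. x points up the slope, y to the left, z straight out of the panel along the knob's axis. It does not move.
- selector_grip (a point): Black selector knob: skirt disc 68 mm across, upper face 22 mm above the panel; on it a grip bar 62 long, 15 thick, 26 mm high. Point: on the axis at half the bar's height, 35 mm above the panel; x along the bar to its white-lined end, z out of the panel; moves with the knob. At off it points up the slope to a ring mark; 50 degrees clockwise is one bar, 100 degrees two bars.
- selector_push (a joint): How far the knob is pushed in, m: 0 out, 0.010 fully in. Spring: 5 N to start, 11 N fully in. Only beyond 0.0065 are its locking dogs free to turn; let go between two steps it stays in, let go at a step (within about 5 degrees it finds it itself) it springs out to 0 and locks.
- selector_turn (a joint): Turn of the knob, rad, clockwise seen from outside: 0 off, 0.873 single-bar mark, 1.745 double-bar mark (end stop). Locked with under 0.04 play while the knob is out.
- jar: Bystander: closed glass jar with steel lid, 64 mm across, 75 mm high. Origin: centre of its underside.
- flux_bottle: Bystander: white plastic bottle, 44 mm across, 110 mm high, beside the cabinet on the right. Origin: centre of its underside.
- charcoal_block: Bystander: black charcoal soldering block, 140 x 70 x 30 mm, beside the cabinet on the left. Origin: centre of its underside.
- hammer: Bystander: hammer lying in front of the cabinet, between it and the robot. Origin: middle of its length, on the bench.
There are look-alikes about, which are no part of the job. Leave any purple or white look-alike of the part that bears cuff_mid alone.

How it is judged:
By the outcome, as a careful person would: the job done as asked, in the order asked, and still so for the second after the job is handed in, with the robot touching nothing.
It also fails if it takes over 56 s, if anything falls off the work surface, if the arm or the gripper's body presses on something with over 40 N, if the wrist force passes 120 N, or if a joint passes its speed limit or range.

## Working session

There is one attempt and no reset: what is moved stays moved. The work goes in short steps, Python scripts to look and compute and a tool call to move; the robot and the scene stay as the last step left them, time stands still between calls to the robot, and variables do not carry over. Pictures are saved under pics/ and viewed, at most 10 in all, crops included, and the job is handed in when it is done.

Besides the shell and the picture viewer there is one more tool, called after "Emit:" by a JSON object that holds its "method" and its "body". arm_command: Moves the arm, as the interface text tells. Its arguments: {"type":"object","properties":{"steps":{"type":"array"}},"required":["steps"]}

```bash
ls; mkdir -p pics
cat > h.py <<'E'
import numpy as np, cv2
from scipy.spatial.transform import Rotation as R
from plant import ctrl
def cam(name,obs=None):
    c=ctrl.calibration(name); f=192/np.tan(np.radians(c["vertical_fov"])/2)
    if "rvec" in c:
        Rm=R.from_rotvec(np.ravel(c["rvec"])).as_matrix(); t=np.ravel(c["tvec"]); return f,c["cx"],c["cy"],Rm.T,-Rm.T@t
    T=np.eye(4);T[:3,:3]=R.from_euler('xyz',obs["orientation"],degrees=True).as_matrix();T[:3,3]=obs["tool_pos"]
    T=T@np.array(c["hand_eye"]); return f,c["cx"],c["cy"],T[:3,:3],T[:3,3]
def shot(name):
    o=ctrl.get_obs(); im,d=ctrl.snapshot(name); f,cx,cy,Rm,t=cam(name,o)
    v,u=np.mgrid[:384,:512]; P=np.stack([(u-cx)/f*d,(v-cy)/f*d,d],-1)@Rm.T+t
    P[d<=0]=np.nan
    return im,d,P
E
python3 - <<'E'
from h import *
for n in("scene","top"):
    im,d,P=shot(n); np.savez(f'{n}0.npz',im=im,d=d,P=P)
    cv2.imwrite(f'pics/{n}0.png',cv2.resize(im[...,::-1],(768,576)))
    print(n,cam(n), ctrl.calibration(n))
print(ctrl.get_obs())
E
```

```text
pics
scene (np.float64(432.4515375791324), 259.0752856691048, 187.8889740710484, array([[-0.67069329,  0.51932611, -0.52959503],
       [ 0.74171249,  0.4640357 , -0.48428653],
       [-0.00575164, -0.71761498, -0.6964163 ]]), array([1.24758273, 0.72938926, 1.13541401])) {'vertical_fov': 47.88056448671707, 'cx': 259.0752856691048, 'cy': 187.8889740710484, 'rvec': array([ 1.07318751,  2.40940266, -1.02285979]), 'tvec': array([ 0.30227874, -0.17157485,  1.80466783])}
top (np.float64(392.78889750196146), 252.91761476481497, 191.20248249506432, array([[-0.02041101, -0.99443749,  0.10333188],
       [-0.99972713,  0.0214748 ,  0.0091928 ],
       [-0.0113607 , -0.10311605, -0.99460445]]), array([0.38161866, 0.01719531, 1.22708103])) {'vertical_fov': 52.09989653503525, 'cx': 252.91761476481497, 'cy': 191.20248249506432, 'rvec': array([ 2.14058572, -2.18601912,  0.10081954]), 'tvec': array([0.03892034, 0.50565838, 1.18086881])}
{'clock': 0.1, 'joint_pos': array([ 8.44600562e+01,  2.05879976e+01,  6.40537917e-01, -1.69340377e-02,
       -7.01377362e+01, -1.65070920e+01]), 'qvel': array([ 0.05699671, -0.16052445,  0.14567378,  0.00532268, -0.08302766,
       -0.05854091]), 'tau': array([-4.33325404e-04, -5.84159946e+01,  2.93752742e+01,  7.01545492e+00,
        1.01278396e-02, -5.95388178e-05]), 'tool_pos': array([0.25323706, 0.62522815, 0.2257229 ]), 'orientation': array([ 1.79913792e+02, -8.94525035e-03, -2.20527944e+01]), 'force': array([-0.0820793 , -0.17350459,  0.59499193]), 'moment': array([ 0.00310414,  0.00813601, -0.03478394]), 'gripper_force': 0.0, 'opening': 0.08742750940829128}
```

View pics/scene0.png

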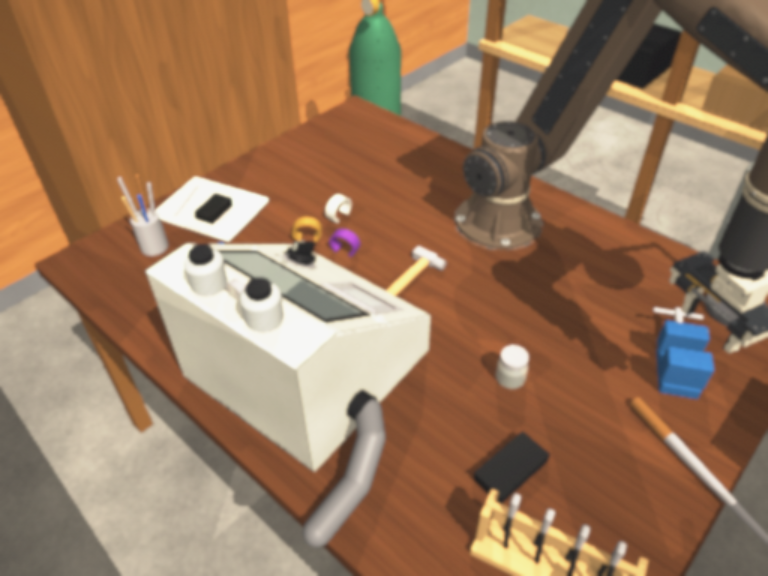

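View pics/top0.png

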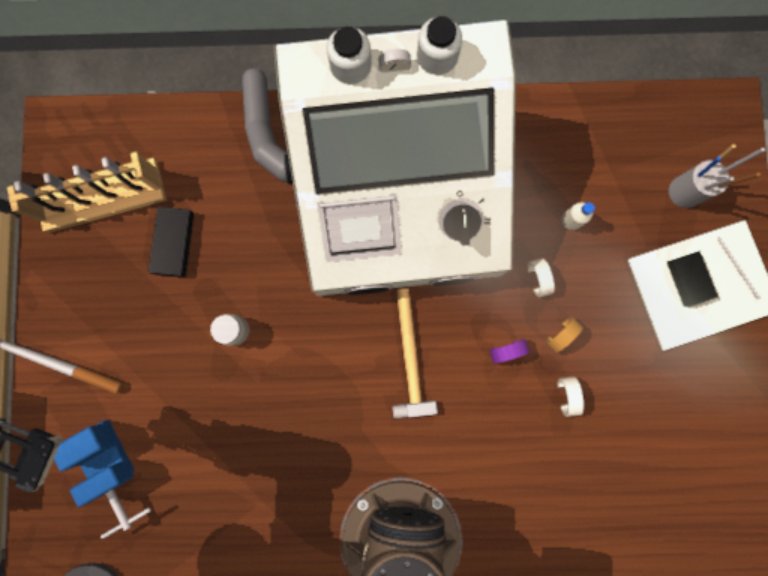

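Top view (768-wide picture): the candidates are a brass arch (565,335), a purple one (510,351), a white one (571,396) and another white one (541,278). I choose brass. The flap is at (360,229), the knob at (464,222), the jar at (230,330), and the hammer runs (405,290)-(415,410).

Run:
```python
from h import *
z=np.load('top0.npz');im,d,P=z['im'],z['d'],z['P']
hsv=cv2.cvtColor(im,cv2.COLOR_RGB2HSV)
for n in('top','scene'):
    z=np.load(n+'0.npz');i2,P2=z['im'],z['P'];h=cv2.cvtColor(i2,cv2.COLOR_RGB2HSV)
    m=(h[...,0]>10)&(h[...,0]<25)&(h[...,1]>130)&(h[...,2]>110)
    b=np.zeros_like(m)
    if n=='top': b[208:240,358:396]=1
    else: b[140:164,190:218]=1
    m&=b; Q=P2[m]; Q=Q[(Q[:,2]>0.02)&(Q[:,2]<.08)]
    print(n,m.sum(),Q.min(0),Q.max(0),Q.mean(0)); 
    T=Q[Q[:,2]>.04]; r=cv2.minAreaRect((T[:,:2]*1000).astype(np.float32)); print(r, T.mean(0),np.percentile(Q[:,2],[50,95,99]))
# panel plane from top: sample region between flap and knob and borders
def pix(u,v): return P[int(v/1.5),int(u/1.5)]
m=np.zeros(d.shape,bool)
for (u0,v0,u1,v1) in [(405,200,430,265),(305,200,316,260),(495,190,508,255)]:
    m[int(v0/1.5):int(v1/1.5),int(u0/1.5):int(u1/1.5)]=1
Q=P[m]; Q=Q[~np.isnan(Q[:,0])]
for _ in range(3):
    c=Q.mean(0); n=np.linalg.svd(Q-c)[2][2]; n*=np.sign(n[2]); r=(Q-c)@n; Q=Q[abs(r)<2*r.std()+1e-4]
print('plane',c,n,r.std(),'slope',np.degrees(np.arccos(n[2])),'yaw',np.degrees(np.arctan2(-n[1],-n[0])))
# front-wall corners etc
for s,(u,v) in dict(fr_l=(315,288),fr_r=(508,268),ftl=(324,204),ftr=(396,198),fbl=(330,258),fbr=(396,250),knob=(464,220)).items(): print(s,pix(u,v))
cr=im[120:290,190:420,::-1]
cv2.imwrite('pics/crop0.png',cv2.resize(cr,None,fx=3.4,fy=3.4,interpolation=cv2.INTER_CUBIC))
```

```text
top 328 [ 0.36843244 -0.37334786  0.02256193] [ 0.43729475 -0.30475709  0.0668145 ] [ 0.39858429 -0.3356389   0.05351888]
((401.0447082519531, -338.90020751953125), (28.429397583007812, 69.3841552734375), 42.941078186035156) [ 0.39960275 -0.33685465  0.05601611] [0.05647222 0.06307752 0.0657094 ]
scene 561 [ 0.3685239  -0.37223993  0.02076621] [ 0.43892439 -0.30209534  0.06787659] [ 0.40269744 -0.33343143  0.05145455]
((402.94134521484375, -335.59173583984375), (38.9394416809082, 69.02713775634766), 39.79399108886719) [ 0.40233402 -0.33419553  0.05591718] [0.05592346 0.06441386 0.06724694]
plane [ 0.59444693 -0.04162108  0.18377355] [-0.57067029 -0.04823769  0.81976127] 0.0016151884041517583 slope 34.939096725836755 yaw 4.8316198275357065
fr_l [0.49606922 0.14814583 0.12884193]
fr_r [ 0.52789192 -0.21280037  0.12883713]
ftl [0.63193929 0.11950402 0.2268086 ]
ftr [ 0.64221936 -0.00575659  0.21684167]
fbl [0.54736029 0.11634919 0.16072573]
fbr [ 0.56083056 -0.0047454   0.16371314]
knob [ 0.59782878 -0.11968002  0.23652796]
```

View pics/crop0.png

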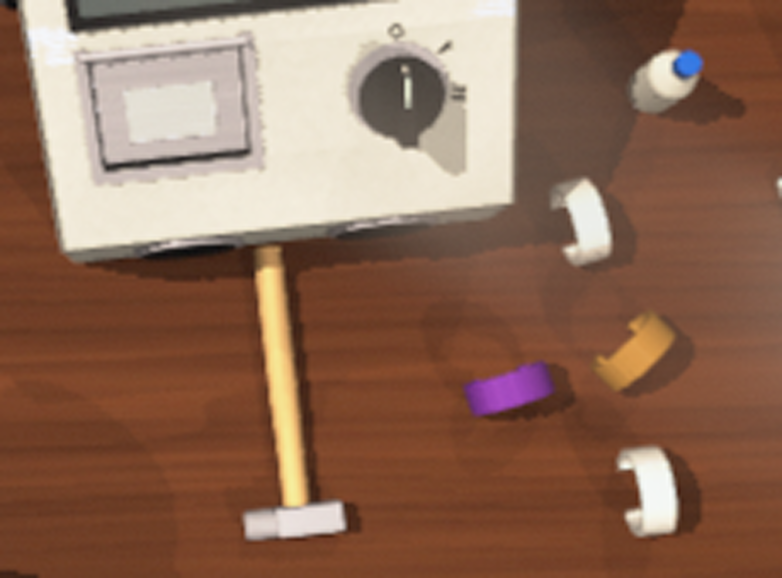

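The close crop confirms it. The brass cuff, at crop pixel (637,352), is the only brass arch; both white arches and the purple one are decoys. The flap corners are (90,62), (245,45), (250,155) and (105,168). The knob skirt is centred at about (402,97) and points to the ring mark. The "single bar" is at (445,46).

```bash
cat >> h.py <<'E'
n0=np.array([-0.5707,-0.0482,0.8198]);n0/=np.linalg.norm(n0);c0=np.array([0.59445,-0.04162,0.18377])
yp=np.cross(n0,[0,0,1]);yp/=np.linalg.norm(yp);yp*=np.sign(yp[1]);xp=np.cross(yp,n0)
PF=np.stack([xp,yp,n0],1)   # panel axes
def ray(cm,u,v,h=0):
    f,cx,cy,Rm,t=cm; r=Rm@np.array([(u-cx)/f,(v-cy)/f,1]); s=((c0+h*n0-t)@n0)/(r@n0); return t+s*r
def pan(p): return ((np.asarray(p)-c0)@PF)*1000
def go(pos,Rt):
    o=ctrl.get_obs();R0=R.from_euler('xyz',o["orientation"],degrees=True)
    t=R0.inv().apply(np.array(pos)-o["tool_pos"])*1000; r=(R0.inv()*R.from_matrix(Rt)).as_rotvec(degrees=True)/5
    print('translation',t.round(1),'rotation',r.round(2),'rows',np.linalg.norm(t)/50,np.linalg.norm(r)*5/8.59)
def down(psi): return (R.from_euler('z',psi,degrees=True)*R.from_euler('x',180,degrees=True)).as_matrix()
E
python3 - <<'E'
from h import *
cm=cam('top'); k=lambda u,v,h=0: ray(cm,190+u/3.4,120+v/3.4,h)
for u,v in[(80,50),(255,35),(265,165),(100,185),(90,62),(245,45),(250,155),(105,168)]: print(pan(k(u,v)).round(1))
print('knob',pan(k(402,97,.022)), k(402,97,.022))
print('ring',pan(k(396,31)),'bar',pan(k(445,46)),'2',pan(k(459,93)))
go([.40,.40,.28],down(-49)); print(PF)
E
```

```text
[ 68.4 163.8   0. ]
[65.5 28.8 -0. ]
[-45.8  29.3  -0. ]
[-48.1 164.    0. ]
[ 57.8 157.5   0. ]
[58.3 37.1  0. ]
[-35.5  40.7   0. ]
[-33.4 158.    0. ]
knob [ 10.69551919 -79.72337014  22.        ] [ 0.59734122 -0.12138302  0.20793013]
ring [ 5.67005944e+01 -8.00116074e+01 -1.24723721e-14] bar [ 4.01499977e+01 -1.17932165e+02 -1.62742724e-14] 2 [-6.79902971e-01 -1.28758045e+02  1.11067928e-13]
translation [220.6 153.7 -54. ] rotation [ 0.02 -0.01  5.39] rows 5.485000773054132 3.1370588641725874
[[ 0.81685339 -0.08415806 -0.57067324]
 [ 0.06898955  0.99645242 -0.04819774]
 [ 0.57270496  0.          0.81976157]]
```

Emit:
{"method": "arm_command", "body": {"steps": [{"translation": [220,154,-54],"rotation": [0,0,5.4],"claw": 60},{"translation": [220,154,-54],"rotation": [0,0,5.4],"claw": 60},{"translation": [220,154,-54],"rotation": [0,0,5.4],"claw": 60},{"translation": [220,154,-54],"rotation": [0,0,5.4],"claw": 60},{"translation": [220,154,-54],"rotation": [0,0,5.4],"claw": 60}]}}

```text
clock: 0.6
tool_pos: [0.3872, 0.4181, 0.276]
orientation: [180.0, -0.0, -49.1]
force: [1.5, 1.0, 0.1]
opening: 0.0609
gripper_force: 0.0
```

Run:
```python
from h import *
print(ctrl.get_obs()['clock'],ctrl.get_obs()['tool_pos'])
go([.46,.18,.28],down(-49));go([.47,0,.28],down(-49))
```

```text
0.6 [0.38721412 0.41805059 0.2759662 ]
translation [227.6 100.9  -4. ] rotation [ 0.01 -0.   -0.02] rows 4.979242530405016 0.010106516506965221
translation [370.1 211.3  -3.9] rotation [ 0.01 -0.   -0.02] rows 8.52375670368649 0.010106516506965221
```

Emit:
{"method": "arm_command", "body": {"steps": [{"translation": [228,101,0],"rotation": [0,0,0],"claw": 60},{"translation": [228,101,0],"rotation": [0,0,0],"claw": 60},{"translation": [228,101,0],"rotation": [0,0,0],"claw": 60},{"translation": [228,101,0],"rotation": [0,0,0],"claw": 60},{"translation": [228,101,0],"rotation": [0,0,0],"claw": 60}]}}

```text
clock: 1.1
tool_pos: [0.4598, 0.1795, 0.2758]
orientation: [-180.0, 0.0, -49.0]
force: [1.8, 0.4, 0.5]
opening: 0.0601
gripper_force: 0.0
```

Emit:
{"method": "arm_command", "body": {"steps": [{"translation": [188,150,0],"rotation": [0,0,0],"claw": 60},{"translation": [188,150,0],"rotation": [0,0,0],"claw": 60},{"translation": [188,150,0],"rotation": [0,0,0],"claw": 60},{"translation": [188,150,0],"rotation": [0,0,0],"claw": 60},{"translation": [188,150,0],"rotation": [0,0,0],"claw": 60}]}}

```text
clock: 1.6
tool_pos: [0.4692, -0.0611, 0.2759]
orientation: [-180.0, 0.0, -49.1]
force: [1.3, 0.1, -0.3]
opening: 0.0601
gripper_force: 0.0
```

Emit:
{"method": "arm_command", "body": {"steps": [{"translation": [133,182,0],"rotation": [0,0,0],"claw": 60},{"translation": [133,182,0],"rotation": [0,0,0],"claw": 60},{"translation": [133,182,50],"rotation": [0,0,0],"claw": 60},{"translation": [133,182,70],"rotation": [0,0,0],"claw": 60},{"translation": [133,182,70],"rotation": [0,0,0],"claw": 60}]}}

```text
clock: 2.1
tool_pos: [0.4184, -0.2802, 0.2049]
orientation: [-180.0, -0.0, -49.1]
force: [1.9, -0.4, 0.4]
opening: 0.0599
gripper_force: 0.0
```

Run:
```python
from h import *
o=ctrl.get_obs();print(o['clock'],o['tool_pos'],o['orientation'],o['joint_pos'].round(0))
im,d,P=shot('wrist'); cv2.imwrite('pics/w1.png',im[...,::-1])
h=cv2.cvtColor(im,cv2.COLOR_RGB2HSV)
m=(h[...,0]>10)&(h[...,0]<28)&(h[...,1]>130)&(h[...,2]>110)&(P[...,2]>.03)&(P[...,2]<.08)&(np.hypot(P[...,0]-.4,P[...,1]+.337)<.06)
Q=P[m];print(m.sum(),Q.min(0),Q.max(0))
T=Q[Q[:,2]>.045];print(cv2.minAreaRect((T[:,:2]*1000).astype(np.float32)),T.mean(0),np.percentile(Q[:,2],95))
go([.401,-.337,.12],down(-49))
```

```text
2.1 [ 0.4184302  -0.2802496   0.20491206] [-1.79974014e+02 -8.62032945e-03 -4.90933307e+01] [-11.   5. -22.  -0. -62.  52.]
1552 [ 0.36812035 -0.37589914  0.03075133] [ 0.43768673 -0.30446829  0.06345552]
((402.1763610839844, -339.7275390625), (28.322242736816406, 65.69570922851562), 43.375701904296875) [ 0.40428305 -0.34143393  0.05719314] 0.06222210910301534
translation [32.3 46.4 80.4] rotation [ 0.04  0.06 -0.04] rows 1.9658907832331323 0.04963054709418095
```

View pics/w1.png

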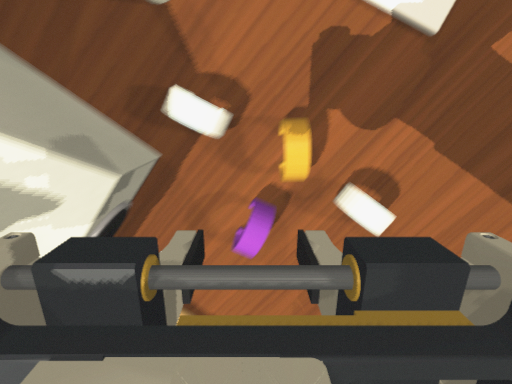

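The wrist picture shows the brass cuff at (296,150), the purple one at (256,228), and white ones at (198,112) and (365,208). The cuff measures (0.402,-0.339) with a yaw of about 43°.

Run:
```python
from h import *
go([.402,-.339,.12],down(-47))
```

```text
translation [34.5 46.9 80.4] rotation [ 0.04  0.07 -0.44] rows 1.985560173044659 0.25969582598701024
```

Emit:
{"method": "arm_command", "body": {"steps": [{"translation": [34.5,47,30],"rotation": [0,0,-0.4],"claw": 50},{"translation": [34.5,47,60],"rotation": [0,0,-0.4],"claw": 50},{"translation": [34.5,47,85],"rotation": [0,0,-0.4],"claw": 50},{"translation": [34.5,47,85],"rotation": [0,0,-0.4],"claw": 50},{"translation": [34.5,47,85],"rotation": [0,0,-0.4],"claw": 50}]}}

```text
clock: 2.65
tool_pos: [0.4067, -0.3354, 0.1212]
orientation: [180.0, 0.0, -47.0]
force: [0.8, -0.3, -0.0]
opening: 0.05
gripper_force: 0.0
```

Run:
```python
from h import *
for i in range(3): o=ctrl.get_obs();print(o['clock'],o['tool_pos'],o['orientation'])
im,d,P=shot('wrist'); cv2.imwrite('pics/w2.png',im[...,::-1])
h=cv2.cvtColor(im,cv2.COLOR_RGB2HSV)
m=(h[...,0]>10)&(h[...,0]<28)&(h[...,1]>130)&(h[...,2]>110)&(P[...,2]>.03)&(P[...,2]<.08)&(np.hypot(P[...,0]-.4,P[...,1]+.337)<.06)
Q=P[m];print(m.sum())
T=Q[Q[:,2]>.045];print(cv2.minAreaRect((T[:,:2]*1000).astype(np.float32)),np.percentile(Q[:,2],95))
o=ctrl.get_obs();print(o['clock'],o['tool_pos'],o['orientation'])
go([.402,-.339,.044],down(-47))
```

```text
2.65 [ 0.40669139 -0.33539161  0.12115215] [ 1.79953150e+02  3.87823208e-02 -4.70287105e+01]
2.65 [ 0.40669139 -0.33539161  0.12115215] [ 1.79953150e+02  3.87823208e-02 -4.70287105e+01]
2.65 [ 0.40669139 -0.33539161  0.12115215] [ 1.79953150e+02  3.87823208e-02 -4.70287105e+01]
2416
((402.7126770019531, -339.9755859375), (27.971546173095703, 65.921630859375), 43.261268615722656) 0.062118717504255835
2.7 [ 0.40747847 -0.33549144  0.1220819 ] [-1.79991967e+02 -7.33061271e-02 -4.70014860e+01]
translation [-1.3  6.4 78.1] rotation [-0.   -0.01 -0.  ] rows 1.5670490768991803 0.00858670254025843
```

View pics/w2.png

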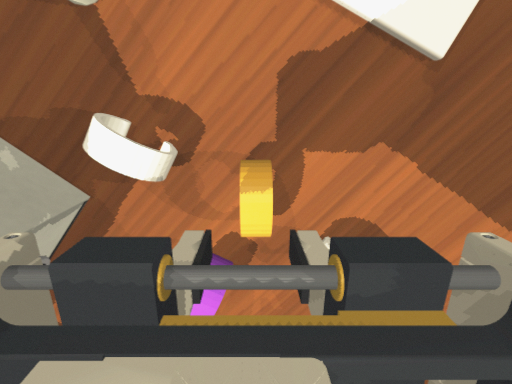

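Run:
```python
from h import *
print(np.array(ctrl.calibration('wrist')['hand_eye']).round(4), cam('wrist',ctrl.get_obs())[:3])
for i in range(5):
    ctrl.snapshot('top'); o=ctrl.get_obs(); print(o['clock'],o['tool_pos'].round(4),o['orientation'].round(2))
```

```text
[[ 2.000e-04 -9.547e-01 -2.976e-01  8.010e-02]
 [ 1.000e+00 -0.000e+00  7.000e-04  6.000e-04]
 [-7.000e-04 -2.976e-01  9.547e-01 -1.581e-01]
 [ 0.000e+00  0.000e+00  0.000e+00  1.000e+00]] (np.float64(269.29077460015054), 250.17655140375226, 196.64951425750152)
2.75 [ 0.4078 -0.3355  0.1225] [-1.7996e+02 -1.3000e-01 -4.6990e+01]
2.8 [ 0.4079 -0.3354  0.1226] [-1.7994e+02 -1.5000e-01 -4.6980e+01]
2.85 [ 0.4078 -0.3353  0.1226] [-1.7993e+02 -1.5000e-01 -4.6990e+01]
2.9 [ 0.4077 -0.3353  0.1224] [-1.7993e+02 -1.4000e-01 -4.7000e+01]
2.95 [ 0.4075 -0.3353  0.1221] [-1.7994e+02 -1.2000e-01 -4.7000e+01]
```

Emit:
{"method": "arm_command", "body": {"steps": [{"translation": [-1,5.5,40],"rotation": [0,0,0],"claw": 50},{"translation": [-1,5.5,78],"rotation": [0,0,0],"claw": 50},{"translation": [-1,5.5,78],"rotation": [0,0,0],"claw": 50},{"translation": [-1,5.5,78],"rotation": [0,0,0],"claw": 30},{"translation": [-1,5.5,78],"rotation": [0,0,0],"claw": 24}]}}

```text
clock: 3.45
tool_pos: [0.4035, -0.3389, 0.0449]
orientation: [-179.9, -0.2, -47.0]
force: [-0.0, -0.5, 0.0]
opening: 0.0392
gripper_force: 0.0
```

Emit:
{"method": "arm_command", "body": {"steps": [{"translation": [0,0,0],"rotation": [0,0,0],"claw": 10},{"translation": [0,0,0],"rotation": [0,0,0],"claw": 10},{"translation": [0,0,0],"rotation": [0,0,0],"claw": 10},{"translation": [0,0,0],"rotation": [0,0,0],"claw": 10}]}}

```text
clock: 3.85
tool_pos: [0.4031, -0.3388, 0.0445]
orientation: [-179.9, -0.2, -47.0]
force: [-0.5, 1.2, 7.1]
opening: 0.0274
gripper_force: 30.0
```

Emit:
{"method": "arm_command", "body": {"steps": [{"translation": [0,0,-50],"rotation": [0,0,0],"claw": 10},{"translation": [0,0,-100],"rotation": [0,0,0],"claw": 10},{"translation": [0,0,-150],"rotation": [0,0,0],"claw": 10},{"translation": [0,0,-200],"rotation": [0,0,0],"claw": 10},{"translation": [0,0,-240],"rotation": [0,0,0],"claw": 10}]}}

```text
clock: 4.35
tool_pos: [0.4018, -0.3383, 0.2866]
orientation: [-179.9, -0.2, -47.0]
force: [0.9, -0.7, -3.3]
opening: 0.0273
gripper_force: 30.0
```

```bash
cat >> h.py <<'E'
RI=np.stack([-yp,-xp,-n0],1)   # insertion tool axes
RK=np.stack([xp,-yp,-n0],1)    # knob tool axes
def W(x,y,z): return c0+PF@(np.array([x,y,z])/1000)
E
python3 - <<'E'
from h import *
o=ctrl.get_obs();print(o['tool_pos'],W(5,98,80))
go([.42,-.12,.29],RI);go(W(5,98,80),RI)
E
```

```text
[ 0.40175243 -0.33829889  0.2865551 ] [0.54463292 0.05252147 0.25221445]
translation [-147.3 -162.1   -3.6] rotation [6.7  2.3  7.39] rows 4.38174601482572 5.958348261601779
translation [-188.8 -370.8   34.3] rotation [6.7  2.3  7.39] rows 8.350680492732407 5.958348261601779
```

Emit:
{"method": "arm_command", "body": {"steps": [{"translation": [-147,-162,-5],"rotation": [6.7,2.3,7.4],"claw": 10},{"translation": [-147,-162,-5],"rotation": [6.7,2.3,7.4],"claw": 10},{"translation": [-147,-162,-5],"rotation": [6.7,2.3,7.4],"claw": 10},{"translation": [-147,-162,-5],"rotation": [6.7,2.3,7.4],"claw": 10},{"translation": [-147,-162,-5],"rotation": [6.7,2.3,7.4],"claw": 10}]}}

```text
clock: 4.85
tool_pos: [0.4188, -0.1298, 0.2883]
orientation: [-154.1, -2.5, -75.8]
force: [-0.7, 0.5, -2.8]
opening: 0.0269
gripper_force: 30.0
```

Run:
```python
from h import *
o=ctrl.get_obs();print(o['tool_pos'],o['joint_pos'].round())
go(W(5,98,90),RI)
```

```text
[ 0.41883482 -0.12982272  0.28833654] [  9. -21. -37.  -0. -47.   6.]
translation [-148.1 -135.4   89.5] rotation [1.77 0.51 1.87] rows 4.394340659271862 1.52398632936359
```

Emit:
{"method": "arm_command", "body": {"steps": [{"translation": [-148,-135,50],"rotation": [1.77,0.5,1.87],"claw": 10},{"translation": [-148,-135,50],"rotation": [1.77,0.5,1.87],"claw": 10},{"translation": [-148,-135,89],"rotation": [1.77,0.5,1.87],"claw": 10},{"translation": [-148,-135,89],"rotation": [1.77,0.5,1.87],"claw": 10},{"translation": [-148,-135,89],"rotation": [1.77,0.5,1.87],"claw": 10}]}}

```text
clock: 5.35
tool_pos: [0.513, 0.0122, 0.2664]
orientation: [-145.2, -0.0, -85.0]
force: [2.3, -2.0, 0.3]
opening: 0.0275
gripper_force: 30.0
```

Run:
```python
from h import *
im,d,P=shot('scene'); im2,_,P2=shot('wrist')
cv2.imwrite('pics/s3.png',np.vstack([cv2.resize(im[100:292,130:386,::-1],(640,480))]));cv2.imwrite('pics/w3.png',im2[...,::-1])
o=ctrl.get_obs();print(o['tool_pos'],pan(o['tool_pos']));go(W(5,98,90),RI)
```

```text
[0.51519317 0.014073   0.26538421] [-14.15810885  62.16552747 109.44966756]
translation [-35.7 -19.6  19.4] rotation [0.07 0.01 0.1 ] rows 0.9009843781551474 0.068018122568632
```

View pics/w3.png

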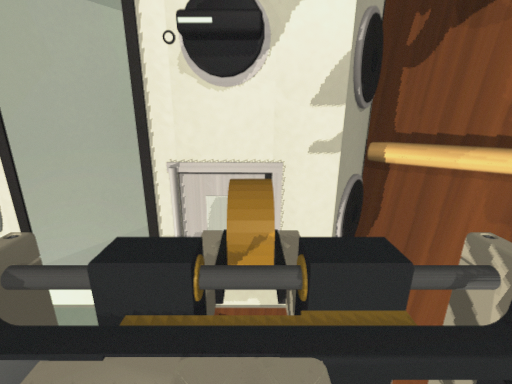

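View pics/s3.png

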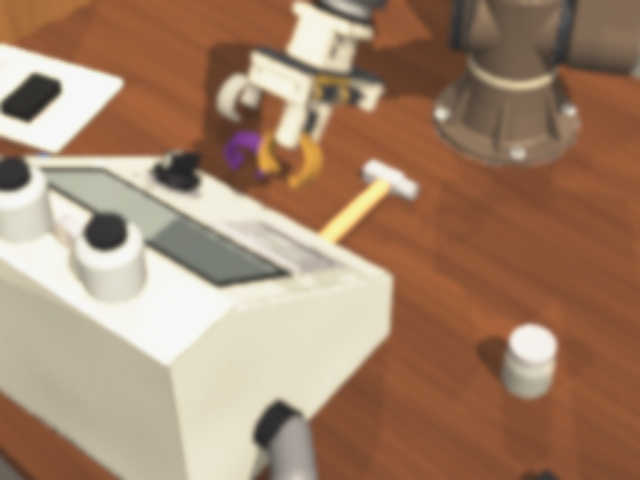

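The wrist view shows the cuff at (251,220) between the fingers, with the band square to the port. The port's lower edge is at u≈272, the hinge at u≈178 and the port's right edge at v≈172; the knob is at (222,38). The scene view shows the cuff hanging arch-down and upright.

Run:
```python
from h import *
o=ctrl.get_obs(); cm=cam('wrist',o); im,d,P=shot('wrist')
for u,v in[(165,163),(285,163),(178,172),(270,172),(272,200)]: print((u,v),pan(ray(cm,u,v)).round(1))
m=np.zeros(d.shape,bool); m[95:155,180:330]=1; m[20:80,290:340]=1
Q=P[m];Q=Q[~np.isnan(Q[:,0])]; q=pan(Q); A=np.c_[q[:,:2],np.ones(len(q))]; s=np.linalg.lstsq(A,q[:,2],rcond=None)[0]; print('plane fit',np.degrees(s[:2]),q[:,2].mean(),q[:,2].std())
# grey of row v=185..195
g=cv2.cvtColor(im,cv2.COLOR_RGB2GRAY); print(g[186:190,155:295].mean(0).astype(int).tolist()); print(g[150:185,190:210].mean(1).astype(int).tolist())
# knob dark disc+bar: circle at skirt height
k=(g<60).astype(np.uint8); k[90:]=0;k[:,:172]=0;k[:,275:]=0
q=pan(P[k>0]);q=q[~np.isnan(q[:,0])]; sk=q[(q[:,2]>15)&(q[:,2]<28)];b=q[q[:,2]>40]
print('skirt',sk.min(0),sk.max(0),'bar',b.min(0),b.max(0),b.mean(0),np.median(b[:,2]))
```

```text
(165, 163) [69.8 30.3  0. ]
(285, 163) [-50.4  29.5   0. ]
(178, 172) [57.5 39.4  0. ]
(270, 172) [-35.6  38.8   0. ]
(272, 200) [-38.6  68.6   0. ]
plane fit [0.00824216 0.01846339] -0.48664126233152905 0.7141864236956346
[174, 195, 224, 228, 228, 227, 227, 227, 227, 226, 227, 227, 224, 215, 214, 212, 195, 174, 150, 125, 110, 105, 101, 111, 147, 161, 174, 175, 185, 187, 188, 189, 189, 190, 189, 188, 189, 190, 186, 187, 188, 186, 186, 191, 191, 190, 187, 188, 188, 189, 188, 189, 191, 191, 192, 192, 190, 192, 192, 194, 199, 199, 195, 193, 190, 187, 190, 193, 192, 190, 189, 190, 186, 156, 100, 98, 98, 100, 100, 98, 99, 99, 101, 99, 99, 100, 99, 100, 101, 99, 99, 99, 99, 99, 99, 100, 100, 99, 100, 99, 100, 99, 100, 98, 100, 100, 101, 100, 98, 99, 98, 99, 99, 99, 99, 99, 100, 118, 161, 187, 191, 194, 195, 194, 192, 188, 204, 225, 226, 227, 226, 227, 227, 227, 227, 228, 227, 228, 229, 229]
[228, 227, 226, 227, 227, 226, 226, 226, 227, 227, 227, 227, 220, 207, 193, 176, 194, 197, 194, 191, 192, 196, 198, 199, 191, 126, 105, 168, 188, 188, 188, 188, 188, 188, 189]
skirt [ -23.29292745 -102.72193245   18.61493037] [ 41.07069644 -44.57584434  27.89481853] bar [-21.45198876 -85.18899278  40.11859964] [ 39.36979396 -69.65286583  49.5791205 ] [  6.10275831 -76.19749797  46.77653993] 47.145598169768135
```

Emit:
{"method": "arm_command", "body": {"steps": [{"translation": [-36,-18,20],"rotation": [0,0,0],"claw": 10},{"translation": [-36,-18,50],"rotation": [0,0,0],"claw": 10},{"translation": [-36,-18,50],"rotation": [0,0,0],"claw": 10},{"translation": [-36,-18,50],"rotation": [0,0,0],"claw": 10}]}}

```text
clock: 5.9
tool_pos: [0.5535, 0.0478, 0.2346]
orientation: [-145.4, -0.2, -85.2]
force: [-0.2, -0.8, -3.3]
opening: 0.0272
gripper_force: 30.0
```

Run:
```python
from h import *
o=ctrl.get_obs();print(pan(o['tool_pos']),o['force']);go(W(3.5,98.5,0),RI);go(W(3.5,98.5,-34),RI)
```

```text
[ 1.78922804 92.51440862 60.72512311] [-0.1990307  -0.80626679 -3.33783546]
translation [-6.2 -2.1 60.7] rotation [ 0.08 -0.04  0.02] rows 1.220867662212458 0.05167353106371406
translation [-6.3 -2.4 94.7] rotation [ 0.08 -0.04  0.02] rows 1.8985892650145835 0.05167353106371406
```

Emit:
{"method": "arm_command", "body": {"steps": [{"translation": [0,0,0],"rotation": [0,0,0],"claw": 10},{"translation": [0,0,0],"rotation": [0,0,0],"claw": 10}]}}

```text
clock: 6.1
tool_pos: [0.5537, 0.0495, 0.2363]
orientation: [-145.3, -0.1, -85.0]
force: [-0.6, -0.4, -2.1]
opening: 0.0272
gripper_force: 30.0
```

Run:
```python
from h import *
o=ctrl.get_obs();print(pan(o['tool_pos']),o['force']);go(W(3.5,98.5,0),RI)
```

```text
[ 3.07905474 94.2652537  61.96750639] [-0.64185946 -0.41419114 -2.14851804]
translation [-4.3 -0.6 62. ] rotation [ 0.04 -0.    0.04] rows 1.24226923312413 0.03093126646674422
```

Now push in, slowly.

Emit:
{"method": "arm_command", "body": {"steps": [{"translation": [-3,0,12],"rotation": [0,0,0],"claw": 10},{"translation": [-4,0,25],"rotation": [0,0,0],"claw": 10},{"translation": [-4,0,37],"rotation": [0,0,0],"claw": 10},{"translation": [-4,0,50],"rotation": [0,0,0],"claw": 10},{"translation": [-4,0,62],"rotation": [0,0,0],"claw": 10}]}}

```text
clock: 6.6
tool_pos: [0.595, 0.057, 0.2032]
orientation: [-146.9, 0.0, -84.8]
force: [-3.8, -0.3, 0.8]
opening: 0.0277
gripper_force: 30.0
```

Run:
```python
from h import *
o=ctrl.get_obs();print(pan(o['tool_pos']),o['force'],o['moment']);go(W(3.5,98.5,-34),RI)
```

```text
[18.38607144 98.22676876 10.86514816] [-3.75575969 -0.28828228  0.79156907] [-0.20756301  2.47593938 -0.10352107]
translation [-0.2 13.5 45.3] rotation [0.36 0.05 0.05] rows 0.9454208159171017 0.21496252157282153
```

Emit:
{"method": "arm_command", "body": {"steps": [{"translation": [0,0,0],"rotation": [0,0,0],"claw": 10},{"translation": [0,0,0],"rotation": [0,0,0],"claw": 10}]}}

```text
clock: 6.8
tool_pos: [0.5942, 0.0559, 0.2021]
orientation: [-147.0, 0.0, -84.9]
force: [-2.5, 0.4, -2.8]
opening: 0.0278
gripper_force: 30.1
```

Run:
```python
from h import *
im,_,_=shot('wrist');cv2.imwrite('pics/w4.png',im[...,::-1])
o=ctrl.get_obs();print(pan(o['tool_pos']),o['force'],o['moment'],o['joint_pos']);go(W(3.5,98.5,0),RI)
```

```text
[17.1001675  97.37865385 10.63474512] [-3.13701842  0.59643757 -3.07088255] [-0.0356619   3.76914854  0.07917348] [ 13.68303716  -2.41770136 -58.27463609  73.20579683  -4.85664758
 -80.37206662]
translation [-1.1 13.2 11.1] rotation [0.38 0.03 0.04] rows 0.34601721180802636 0.2246458659043367
```

View pics/w4.png

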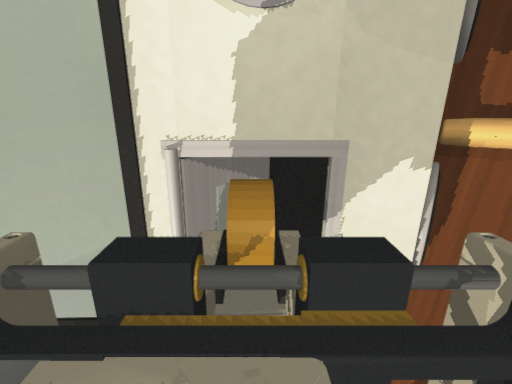

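The picture shows the cuff (251,215) entering the port, with the flap opening inwards. The joints show the problem: joint 3 is at its limit (-58.27) and joint 5 is near 0, so this tilt is out of reach. I'll back out and lean the tool about 12° nearer vertical.

Emit:
{"method": "arm_command", "body": {"steps": [{"translation": [0,0,-15],"rotation": [0,0,0],"claw": 10},{"translation": [0,0,-30],"rotation": [0,0,0],"claw": 10},{"translation": [0,0,-45],"rotation": [0,0,0],"claw": 10},{"translation": [0,-3,-60],"rotation": [0,0,0],"claw": 10},{"translation": [0,-6,-65],"rotation": [-1,0,0],"claw": 10}]}}

```text
clock: 7.35
tool_pos: [0.5611, 0.0511, 0.2588]
orientation: [-151.5, -0.1, -84.9]
force: [3.1, -4.9, -0.9]
opening: 0.0272
gripper_force: 30.0
```

```bash
cat >> h.py <<'E'
def ins(x0,d,a=12.,y=98.5): s,c=np.sin(np.radians(a)),np.cos(np.radians(a)); return W(x0-d*s,y,-d*c), RI@R.from_euler('x',-a,degrees=True).as_matrix()
E
python3 - <<'E'
from h import *
o=ctrl.get_obs();print(pan(o['tool_pos']),o['joint_pos'].round(1));go(*ins(8,-65))
E
```

```text
[22.10720969 95.15216008 76.05061747] [ 32.3  -7.9 -43.6  25.2 -31.1 -46.2]
translation [-3.3 -0.8 12.5] rotation [-1.12  0.    0.05] rows 0.25852353614291984 0.6508589198660217
```

Emit:
{"method": "arm_command", "body": {"steps": [{"translation": [-3,-1,12],"rotation": [-1.1,0,0],"claw": 10},{"translation": [-3,-1,12],"rotation": [-1.1,0,0],"claw": 10},{"translation": [-3,-1,12],"rotation": [-1.1,0,0],"claw": 10},{"translation": [-3,-1,12],"rotation": [-1.1,0,0],"claw": 10}]}}

```text
clock: 7.75
tool_pos: [0.571, 0.0552, 0.2492]
orientation: [-156.8, -0.1, -85.0]
force: [0.4, 0.4, -2.2]
opening: 0.0274
gripper_force: 30.0
```

Run:
```python
from h import *
o=ctrl.get_obs();print(pan(o['tool_pos']),o['joint_pos'].round(1));go(*ins(8,-65));go(*ins(8,0));go(*ins(8,33))
```

```text
[25.04491217 98.46091425 62.37601635] [ 31.4  -3.6 -36.1  16.9 -37.7 -38. ]
translation [-0.1  3.7 -0.5] rotation [-0.05 -0.01  0.04] rows 0.07460732502512384 0.03936074157226318
translation [-0.1  4.  64.5] rotation [-0.05 -0.01  0.04] rows 1.2932591348488962 0.03936074157226318
translation [-0.2  4.2 97.5] rotation [-0.05 -0.01  0.04] rows 1.952541516391106 0.03936074157226318
```

Emit:
{"method": "arm_command", "body": {"steps": [{"translation": [0,4,13],"rotation": [0,0,0],"claw": 10},{"translation": [0,4,26],"rotation": [0,0,0],"claw": 10},{"translation": [0,4,39],"rotation": [0,0,0],"claw": 10},{"translation": [0,4,52],"rotation": [0,0,0],"claw": 10},{"translation": [0,4,65],"rotation": [0,0,0],"claw": 10}]}}

```text
clock: 8.25
tool_pos: [0.593, 0.0565, 0.1882]
orientation: [-156.7, -0.1, -85.0]
force: [-1.6, 0.3, -1.1]
opening: 0.0272
gripper_force: 30.0
```

Run:
```python
from h import *
o=ctrl.get_obs();print(pan(o['tool_pos']),o['joint_pos'].round(1),o['force']);go(*ins(8,0));go(*ins(8,33))
```

```text
[ 8.10044358 97.9195413  -0.28011634] [ 29.4   2.1 -40.7  21.  -27.5 -41.4] [-1.56340153  0.28998302 -1.09808817]
translation [-0.6  0.2 -0.3] rotation [-0.06 -0.01  0.03] rows 0.013045863405217436 0.043262882972463695
translation [-0.6  0.3 32.7] rotation [-0.06 -0.01  0.03] rows 0.6550481240060745 0.043262882972463695
```

Emit:
{"method": "arm_command", "body": {"steps": [{"translation": [0,0,12],"rotation": [0,0,0],"claw": 10},{"translation": [0,0,24],"rotation": [0,0,0],"claw": 10},{"translation": [0,0,36],"rotation": [0,0,0],"claw": 10},{"translation": [0,0,36],"rotation": [0,0,0],"claw": 10}]}}

```text
clock: 8.65
tool_pos: [0.606, 0.0569, 0.1532]
orientation: [-157.0, -0.2, -85.1]
force: [-2.4, -0.3, -4.5]
opening: 0.0268
gripper_force: 30.1
```

Run:
```python
from h import *
im,_,_=shot('wrist');cv2.imwrite('pics/w5.png',im[...,::-1])
o=ctrl.get_obs();print(pan(o['tool_pos']),o['joint_pos'].round(1),o['force'],o['orientation'])
```

```text
[ -0.85120924  97.24779475 -35.90745851] [ 27.9   5.8 -43.   24.9 -21.7 -44.5] [-1.24858529 -0.50656162 -4.84028542] [-156.95538077   -0.21460512  -85.08772435]
```

View pics/w5.png

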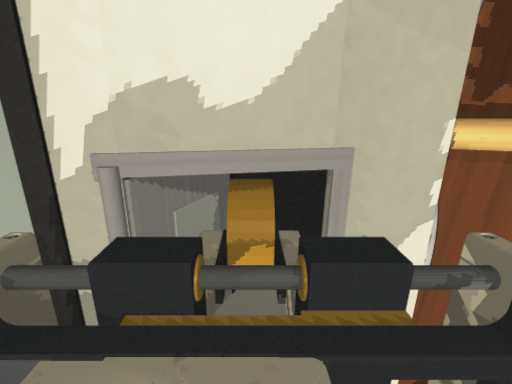

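The cuff (251,215) is through the port, with its crown below the panel. Releasing now.

Emit:
{"method": "arm_command", "body": {"steps": [{"translation": [0,0,3],"rotation": [0,0,0],"claw": 39},{"translation": [0,0,3],"rotation": [0,0,0],"claw": 39},{"translation": [0,0,3],"rotation": [0,0,0],"claw": 39},{"translation": [0,0,3],"rotation": [0,0,0],"claw": 39},{"translation": [0,0,3],"rotation": [0,0,0],"claw": 39}]}}

```text
clock: 9.2
tool_pos: [0.6091, 0.0581, 0.1526]
orientation: [-156.8, -0.1, -85.1]
force: [-3.7, -2.1, -2.7]
opening: 0.0392
gripper_force: 1.9
```

Run:
```python
from h import *
im,d,P=shot('wrist')
h=cv2.cvtColor(im,cv2.COLOR_RGB2HSV)
m=(h[...,0]>10)&(h[...,0]<28)&(h[...,1]>130)&(h[...,2]>90); m[235:]=0; m[:,400:]=0
print(m.sum(), np.argwhere(m).mean(0) if m.any() else 0, P[m][:, 2].mean() if m.any() else 0)
o=ctrl.get_obs();print(o['clock'],pan(o['tool_pos']),o['force'],o['opening'])
cv2.imwrite('pics/w6.png',im[120:384,60:380,::-1])
```

```text
924 [199.02272727 259.99675325] nan
9.25 [  0.98519354  98.1966967  -38.76178433] [-3.33967248 -2.48874143 -1.4481215 ] 0.03872936767167603
```

View pics/w6.png

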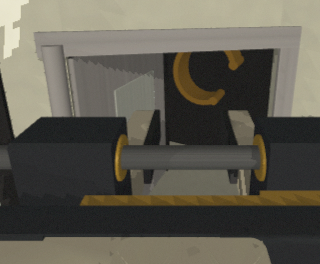

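The crop shows the cuff lying free on the cabinet floor at (208,78), clear of the flap. I'll withdraw.

Emit:
{"method": "arm_command", "body": {"steps": [{"translation": [0,0,-15],"rotation": [0,0,0],"claw": 32},{"translation": [0,0,-40],"rotation": [0,0,0],"claw": 30},{"translation": [0,0,-75],"rotation": [0,0,0],"claw": 30},{"translation": [0,0,-115],"rotation": [0,0,0],"claw": 40},{"translation": [0,0,-140],"rotation": [0,0,0],"claw": 40}]}}

```text
clock: 9.75
tool_pos: [0.5558, 0.0553, 0.2864]
orientation: [-156.3, 0.0, -84.9]
force: [0.8, 0.0, 0.4]
opening: 0.0382
gripper_force: 0.0
```

Run:
```python
from h import *
im,d,P=shot('wrist');o=ctrl.get_obs();print(o['clock'],pan(o['tool_pos']),o['force'],o['joint_pos'].round(1))
q=pan(P.reshape(-1,3)); s=(abs(q[:,0]-10)<35)&(q[:,1]>50)&(q[:,1]<90)&(q[:,2]<30); print('flap z',s.sum(),np.percentile(q[s,2],[5,25,50,75,95]))
# lower half vs upper
for lo,hi in((-30,-15),(-15,10),(10,30),(30,50)):
    t=s&(q[:,0]>lo)&(q[:,0]<hi); print(lo,t.sum(),np.nanmedian(q[t,2]))
a=8; Rt=RK@R.from_euler('y',0,degrees=True).as_matrix()
go(W(10,-78.5,90),Rt)
```

```text
9.8 [ 36.48376829 100.02404595 104.38905823] [0.46987046 0.29082776 3.75204987] [ 32.9  -7.4 -33.8  15.9 -43.2 -37.5]
flap z 2837 [-2.08058659 -1.14486971 -0.61848708 -0.12714303  0.6597242 ]
-30 380 -0.7856640348654071
-15 995 -0.5397271571361221
10 823 -0.49483377683411395
30 639 -0.7746353915013988
translation [178.5  23.8  18.6] rotation [  1.7    1.76 -17.91] rows 3.6210092495152435 10.520275538186453
```

```bash
cat >> h.py <<'E'
XK,YK=10.,-78.5
def knob(h,th=0,b=15.,xk=None,yk=None,off=3.):
    "TCP h mm above panel, off mm down-slope of axis, turned th deg clockwise about knob axis"
    xk=XK if xk is None else xk; yk=YK if yk is None else yk
    T=PF@R.from_euler('z',-th,degrees=True).as_matrix()@PF.T
    Rt=T@RK@R.from_euler('y',-b,degrees=True).as_matrix()
    return W(xk,yk,h)+T@(PF@np.array([-off/1000,0,0])), Rt
E
python3 - <<'E'
from h import *
go(*knob(100))
E
```

```text
translation [178.5  28.7   9.3] rotation [ -0.65  -0.6  -17.95] rows 3.619911126412697 10.463732439497868
```

Emit:
{"method": "arm_command", "body": {"steps": [{"translation": [60,10,0],"rotation": [-0.1,-0.1,-3],"claw": 50},{"translation": [120,20,0],"rotation": [-0.3,-0.2,-6],"claw": 50},{"translation": [178,28,0],"rotation": [-0.6,-0.6,-17.9],"claw": 50},{"translation": [178,28,0],"rotation": [-0.6,-0.6,-17.9],"claw": 50},{"translation": [178,28,0],"rotation": [-0.6,-0.6,-17.9],"claw": 50}]}}

```text
clock: 10.3
tool_pos: [0.5467, -0.1166, 0.2731]
orientation: [-160.6, -10.6, -56.4]
force: [0.5, 0.0, 0.0]
opening: 0.0503
gripper_force: 0.0
```

Run:
```python
from h import *
o=ctrl.get_obs();print(pan(o['tool_pos']),o['joint_pos'].round(1));go(*knob(100))
```

```text
[  6.93391492 -70.67947308 104.09916735] [  8.7  -4.6 -27.4   1.4 -45.3  25.9]
translation [7.3 3.1 3.9] rotation [ -0.3   -0.33 -11.89] rows 0.17659918635921243 6.924451308566373
```

Emit:
{"method": "arm_command", "body": {"steps": [{"translation": [7,3,0],"rotation": [-0.3,-0.3,-11.9],"claw": 50},{"translation": [7,3,0],"rotation": [-0.3,-0.3,-11.9],"claw": 50},{"translation": [7,3,0],"rotation": [-0.3,-0.3,-11.9],"claw": 50},{"translation": [7,3,0],"rotation": [-0.3,-0.3,-11.9],"claw": 50},{"translation": [7,3,0],"rotation": [-0.3,-0.3,-11.9],"claw": 50}]}}

```text
clock: 10.8
tool_pos: [0.5484, -0.123, 0.2731]
orientation: [-173.7, -19.5, -12.6]
force: [-0.9, 0.2, -0.2]
opening: 0.0503
gripper_force: 0.0
```

Emit:
{"method": "arm_command", "body": {"steps": [{"translation": [0,0,0],"rotation": [0,0,-3.3],"claw": 50},{"translation": [0,0,0],"rotation": [0,0,-3.3],"claw": 50},{"translation": [0,0,0],"rotation": [0,0,-3.3],"claw": 50}]}}

```text
clock: 11.1
tool_pos: [0.5481, -0.1229, 0.2729]
orientation: [-179.7, -20.4, 4.7]
force: [-0.7, 0.6, 0.1]
opening: 0.0501
gripper_force: 0.0
```

```bash
cat > kn.py <<'E'
from h import *
def look(name,umin=0):
    im,d,P=shot(name); g=im.max(2); q=pan(P.reshape(-1,3)).reshape(384,512,3)
    near=(np.hypot(q[...,0]-10,q[...,1]+78.5)<42)
    b=q[near&(q[...,2]>40)&(q[...,2]<54)]; s=q[near&(q[...,2]>14)&(q[...,2]<30)&(g<80)]
    r=cv2.minAreaRect(b[:,:2].astype(np.float32))
    w=near&(q[...,2]>40)&(q[...,2]<54)&(g>150); 
    print(name,'bar n',len(b),r,'top',np.median(b[:,2]),'skirt',s[:,:2].min(0),s[:,:2].max(0),len(s),'white line',np.median(q[w],axis=0) if w.any() else None)
E
python3 - <<'E'
from kn import *
o=ctrl.get_obs();print(pan(o['tool_pos']),o['joint_pos'].round(1));go(*knob(100));look('wrist');look('top')
E
```

```text
[  7.57137375 -77.0478293  103.42104671] [  7.9  -3.5 -25.7   1.1 -47.3  86.2]
translation [0.3 1.5 3.4] rotation [-0.05 -0.1  -0.03] rows 0.07520326667588452 0.0693039609247128
wrist bar n 1206 ((10.868915557861328, -77.55072021484375), (61.7320442199707, 14.725144386291504), 0.7897931933403015) top 47.39333117369419 skirt [ -21.78423832 -110.5413464 ] [ 43.99159913 -44.62194677] 2817 white line [ 27.71171963 -77.46820465  47.8039127 ]
top bar n 97 ((19.572364807128906, -77.88435363769531), (42.09656524658203, 15.6054105758667), 0.600320041179657) top 47.25195910614383 skirt [ -10.40112028 -109.10962465] [ 42.98433755 -47.36741387] 241 white line [ 28.21702171 -78.195908    48.53191259]
```

```bash
sed -i 's/^XK,YK=.*/XK,YK=10.9,-77.6/' h.py
python3 - <<'E'
from h import *
o=ctrl.get_obs();print(pan(o['tool_pos']));go(*knob(27.5))
E
```

```text
[  6.83113207 -77.00158306 103.33046336]
translation [20.1  0.8 73.1] rotation [-0.06 -0.09 -0.1 ] rows 1.5168071407208072 0.08465778255218444
```

Emit:
{"method": "arm_command", "body": {"steps": [{"translation": [20,0.8,20],"rotation": [0,-0.1,-0.1],"claw": 40},{"translation": [20,0.8,50],"rotation": [0,-0.1,-0.1],"claw": 40},{"translation": [20,0.8,73],"rotation": [0,-0.1,-0.1],"claw": 40},{"translation": [20,0.8,73],"rotation": [0,-0.1,-0.1],"claw": 30},{"translation": [20,0.8,73],"rotation": [0,-0.1,-0.1],"claw": 30}]}}

```text
clock: 11.7
tool_pos: [0.5907, -0.1198, 0.2103]
orientation: [-179.8, -19.7, 4.9]
force: [-0.7, 0.5, -0.0]
opening: 0.0321
gripper_force: 0.0
```

Run:
```python
from h import *
o=ctrl.get_obs();print(pan(o['tool_pos']),o['force'],o['joint_pos'].round(1));go(*knob(27.5))
```

```text
[  6.70215955 -77.57645223  27.62156378] [-0.67537763  0.50807309 -0.04603044] [  7.5   4.  -26.6   1.  -39.7  86.8]
translation [ 1.2  0.  -0.2] rotation [-0.06  0.04  0.02] rows 0.024084467958513177 0.04280769967173264
```

Emit:
{"method": "arm_command", "body": {"steps": [{"translation": [0,0,0],"rotation": [0,0,0],"claw": 8},{"translation": [0,0,0],"rotation": [0,0,0],"claw": 5},{"translation": [0,0,0],"rotation": [0,0,0],"claw": 5},{"translation": [0,0,0],"rotation": [0,0,0],"claw": 5},{"translation": [0,0,0],"rotation": [0,0,0],"claw": 5}]}}

```text
clock: 12.2
tool_pos: [0.5909, -0.1198, 0.211]
orientation: [-179.8, -19.9, 5.1]
force: [-1.3, -1.5, 5.1]
opening: 0.0147
gripper_force: 30.0
```

Run:
```python
from h import *
o=ctrl.get_obs();print(pan(o['tool_pos']),o['force'],o['moment'])
off=10.9-pan(o['tool_pos'])[0]; h=pan(o['tool_pos'])[2]
print(o['opening'],o['gripper_force']);go(o['tool_pos']-.0085*n0,R.from_euler('xyz',o['orientation'],degrees=True).as_matrix());go(o['tool_pos']-.0125*n0,R.from_euler('xyz',o['orientation'],degrees=True).as_matrix())
```

```text
[  7.30370426 -77.63167434  28.09917567] [-1.32092693 -1.45534353  5.09148639] [-0.48121824  0.91002373 -0.18246498]
0.014735704741994348 29.971210956573486
translation [2.2 0.  8.2] rotation [-0. -0. -0.] rows 0.17000000000000004 0.0
translation [ 3.3  0.1 12.1] rotation [-0. -0. -0.] rows 0.25000000000000017 0.0
```

Emit:
{"method": "arm_command", "body": {"steps": [{"translation": [0.8,0,3],"rotation": [0,0,0],"claw": 5},{"translation": [1.6,0,6],"rotation": [0,0,0],"claw": 5},{"translation": [2.4,0,9],"rotation": [0,0,0],"claw": 5},{"translation": [2.8,0,10.5],"rotation": [0,0,0],"claw": 5},{"translation": [2.8,0,10.5],"rotation": [0,0,0],"claw": 5}]}}

```text
clock: 12.7
tool_pos: [0.5966, -0.1194, 0.203]
orientation: [-179.8, -19.8, 5.1]
force: [-10.9, 0.2, 16.9]
opening: 0.0147
gripper_force: 30.0
```

Run:
```python
from h import *
o=ctrl.get_obs();print(pan(o['tool_pos']),o['force'],o['force']@n0,o['moment'],o['joint_pos'].round(1),o['opening'])
```

```text
[  7.37183445 -77.70425725  18.27162302] [-10.91975467   0.2358649   16.92010632] 20.090696538623234 [0.24474882 2.89250336 0.17389787] [  7.5   4.9 -26.7   1.  -38.6  87. ] 0.0147266207557559
```

```bash
cat >> h.py <<'E'
def turn(angs):
    o=ctrl.get_obs();p=o['tool_pos'];R0=R.from_euler('xyz',o['orientation'],degrees=True)
    ax=W(XK,YK,0)
    for a in angs:
        T=R.from_rotvec(-np.radians(a)*n0); q=ax+T.apply(p-ax)
        print(a,(R0.inv().apply(q-p)*1000).round(1).tolist(),((R0.inv()*T*R0).as_rotvec(degrees=True)/5).round(2).tolist())
E
python3 - <<'E'
from h import *
turn([6,13,20,27,34])
E
```

```text
6 [0.0, -0.4, -0.0] [0.31, 0.01, 1.16]
13 [0.1, -0.8, -0.0] [0.68, 0.01, 2.51]
20 [0.2, -1.2, -0.0] [1.04, 0.02, 3.86]
27 [0.3, -1.6, -0.1] [1.41, 0.03, 5.21]
34 [0.5, -2.0, -0.1] [1.77, 0.04, 6.56]
```

Emit:
{"method": "arm_command", "body": {"steps": [{"translation": [0,-0.4,0],"rotation": [0.31,0,1.16],"claw": 5},{"translation": [0.1,-0.8,0],"rotation": [0.68,0,2.5],"claw": 5},{"translation": [0.2,-1.2,0],"rotation": [1.04,0,3.86],"claw": 5},{"translation": [0.3,-1.6,0],"rotation": [1.41,0,5.2],"claw": 5},{"translation": [0.5,-2,0],"rotation": [1.77,0,6.56],"claw": 5}]}}

```text
clock: 13.2
tool_pos: [0.5969, -0.1174, 0.2033]
orientation: [-160.4, -14.0, -29.0]
force: [-11.7, -1.5, 16.4]
opening: 0.0147
gripper_force: 30.0
```

```bash
cat >> h.py <<'E'
def ang():
    o=ctrl.get_obs();Rt=R.from_euler('xyz',o['orientation'],degrees=True).as_matrix()
    y=PF.T@Rt[:,1]; print('pos',pan(o['tool_pos']).round(1),'turn',np.degrees(np.arctan2(-y[0],-y[1])).round(2),'F',(PF.T@o['force']).round(1),'M',(PF.T@o['moment']).round(2),'open',o['opening'],o['clock'],o['joint_pos'].round(0))
E
python3 - <<'E'
from h import *
ang();turn([5,10,16,17,18])
E
```

```text
pos [  8.  -75.7  18.3] turn 34.08 F [-0.3 -0.5 20.2] M [0.56 2.91 0.35] open 0.014705806415029618 13.2 [ -0.   6. -20. -15. -44.  73.]
5 [0.0, -0.3, -0.0] [0.26, 0.0, 0.96]
10 [0.0, -0.6, -0.0] [0.53, 0.01, 1.93]
16 [0.1, -1.0, -0.0] [0.84, 0.02, 3.09]
17 [0.1, -1.0, -0.0] [0.9, 0.02, 3.28]
18 [0.1, -1.1, -0.0] [0.95, 0.02, 3.47]
```

Emit:
{"method": "arm_command", "body": {"steps": [{"translation": [0,-0.3,0],"rotation": [0.26,0,0.96],"claw": 5},{"translation": [0,-0.6,0],"rotation": [0.53,0,1.93],"claw": 5},{"translation": [0.1,-1,0],"rotation": [0.84,0,3.09],"claw": 5},{"translation": [0.1,-1,0],"rotation": [0.84,0,3.09],"claw": 5},{"translation": [0.1,-1,0],"rotation": [0.84,0,3.09],"claw": 5}]}}

```text
clock: 13.7
tool_pos: [0.5973, -0.1167, 0.2037]
orientation: [-153.5, -8.0, -43.2]
force: [-10.3, -0.0, 15.9]
opening: 0.0147
gripper_force: 30.0
```

Run:
```python
from h import *
ang()
o=ctrl.get_obs();go(o['tool_pos']+.01*n0,R.from_euler('xyz',o['orientation'],degrees=True).as_matrix())
```

```text
pos [  8.6 -75.1  18.3] turn 49.87 F [ 0.7  0.8 18.9] M [1.21 2.27 0.28] open 0.01466235106837065 13.7 [ -4.   6. -18. -22. -45.  65.]
translation [-2.6 -0.  -9.6] rotation [ 0. -0. -0.] rows 0.20000000000000073 1.0349150864242744e-16
```

Turned 49.9°. I'll let it come out with the hand, then open.

Emit:
{"method": "arm_command", "body": {"steps": [{"translation": [-0.6,0,-2.5],"rotation": [0,0,0],"claw": 5},{"translation": [-1.3,0,-5],"rotation": [0,0,0],"claw": 5},{"translation": [-2,0,-7.5],"rotation": [0,0,0],"claw": 5},{"translation": [-2.6,0,-9.8],"rotation": [0,0,0],"claw": 5},{"translation": [-2.6,0,-9.8],"rotation": [0,0,0],"claw": 5}]}}

```text
clock: 14.2
tool_pos: [0.5922, -0.1171, 0.211]
orientation: [-153.5, -8.0, -43.2]
force: [-0.9, -1.0, 5.2]
opening: 0.015
gripper_force: 30.0
```

Emit:
{"method": "arm_command", "body": {"steps": [{"translation": [0,0,0],"rotation": [0,0,0],"claw": 35},{"translation": [0,0,0],"rotation": [0,0,0],"claw": 35},{"translation": [0,0,0],"rotation": [0,0,0],"claw": 35},{"translation": [0,0,-30],"rotation": [0,0,0],"claw": 35},{"translation": [0,0,-80],"rotation": [0,0,0],"claw": 35}]}}

```text
clock: 14.7
tool_pos: [0.5585, -0.1352, 0.2773]
orientation: [-153.8, -7.5, -43.1]
force: [1.3, -1.5, 0.3]
opening: 0.0349
gripper_force: 0.0
```

Emit:
{"method": "arm_command", "body": {"steps": [{"translation": [0,0,-40],"rotation": [0,0,0],"claw": 35},{"translation": [0,0,-40],"rotation": [0,0,0],"claw": 35}]}}

```text
clock: 14.9
tool_pos: [0.545, -0.1473, 0.3226]
orientation: [-153.4, -8.4, -43.3]
force: [-0.2, 0.3, -0.1]
opening: 0.0349
gripper_force: 0.0
```

Run:
```python
from kn import *
ang();look('wrist');look('top');o=ctrl.get_obs();print(o['force'])
im,d,P=shot('top');q=pan(P.reshape(-1,3));s=(abs(q[:,0]-10)<35)&(abs(q[:,1]-98)<45)&(abs(q[:,2])<60);print('flap',np.median(q[s,2]),s.sum())
z=np.load('top0.npz')['im'];df=np.abs(im.astype(int)-z).max(2)>60
n,l,st,c=cv2.connectedComponentsWithStats(df.astype(np.uint8));print([(x.tolist(),y.round().tolist()) for x,y in zip(st,c) if x[4]>25])
```

```text
pos [  31.8 -101.2  147.1] turn 49.77 F [-0.2  0.3  0. ] M [-0.52  1.29  0.36] open 0.0348719312826203 14.9 [ -8.  -2. -12. -20. -59.  64.]
wrist bar n 773 ((10.275108337402344, -78.74641418457031), (14.962255477905273, 61.15704345703125), 39.68891906738281) top 47.39570505381743 skirt [ -22.33423067 -111.70733541] [ 43.81167884 -45.15709187] 1838 white line [ 20.61477028 -90.78418527  47.93973646]
top bar n 0 ((0.0, 0.0), (0.0, 0.0), 0.0) top nan skirt [  4.87977511 -95.87981368] [ 42.87657017 -47.36757853] 160 white line None
[-0.96948238 -0.29014405 -0.63015041]
flap -0.29066736245995456 809
  return _methods._mean(a, axis=axis, dtype=dtype,
  ret = ret.dtype.type(ret / rcount)
```

The knob is at 50°, sprung out to its original height, and the flap is shut. I'll check quickly that the purple cuff only changed by shadow.

Run:
```python
from h import *
z=np.load('top0.npz')
im,d,P=shot('top')
for I in(z['im'],im):
    h=cv2.cvtColor(I,cv2.COLOR_RGB2HSV); m=(h[...,0]>130)&(h[...,0]<160)&(h[...,1]>90);m[:200]=0
    print(m.sum(),np.argwhere(m).mean(0),np.argwhere(m).min(0),np.argwhere(m).max(0))
print(im[234,339],z['im'][234,339])
```

```text
254 [234.15354331 339.54330709] [227 327] [241 352]<stdin>:6: RuntimeWarning: Mean of empty slice.
  ret = um.true_divide(
Traceback (most recent call last):
ValueError: zero-size array to reduction operation minimum which has no identity
```

Run:
```python
from h import *
im,d,P=shot('top'); print('height at purple px',P[234,339])
s,_,_=shot('scene')
for I in(np.load('scene0.npz')['im'],s):
    h=cv2.cvtColor(I,cv2.COLOR_RGB2HSV); m=(h[...,0]>130)&(h[...,0]<160)&(h[...,1]>90); a=np.argwhere(m); print(len(a), a.mean(0) if len(a) else '')
```

```text
height at purple px [ 0.37719041 -0.07962504  0.75673633]
187 [159.78609626 229.47058824]
187 [159.73796791 229.4171123 ]
```

The arm only hid it in the top view; in the scene view it hasn't moved. Handing in.

```bash
python3 -c "
from plant import ctrl
print(ctrl.close_job())"
```

```text
the job is handed in; nothing more can be done
None
```

The brass cuff is inside the cabinet with the flap shut behind it, the selector is locked out on the single-bar mark (measured at about 50°), and the job is handed in; I saw nothing else on the bench move, though I only measured the purple cuff again at the end.

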